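Red test exposure at the lamp console

ROBOT

A 6-joint arm with a two-finger parallel gripper is mounted at the origin on the work surface. World frame = base frame: x ahead of the robot, y to its left, z up, the work surface at z = 0. Lengths are in m, angles in degrees, forces in N, time in s.
With the tool pointing down it reaches from about 0.35 to 0.875 m from the base axis. Payload 4.2 kg.
Tool frame: the origin (TCP) lies on the front face of the gripper's body, between the roots of the fingers; the fingertips stand 70 mm ahead of it and the grasp point (between the pads) lies 51 mm ahead of it; z points along the fingers, y is the line along which they close (so a half turn about z gives the same grasp; the last joint's range is limited). The gripper opens to 87 mm and grips with 3 to 60 N. Pads are 19 mm wide; open, the fingers measure 117 mm over their backs; the gripper's body (75 mm by 190 mm) begins 51 mm behind the grasp point.
Start: joints at [-59.095, 22.042, 0.453, 0, -68.411, -14.817], TCP at [0.173, -0.6, 0.292] pointing down, gripper open.
Joint ranges: [-179.83, 179.83], [-69.29, 118.12], [-61.27, 80.66], [-181.25, 117.63], [-171.15, -9.14], [-177.46, 177.46]. Speed limits (degrees/s): [159.86, 159.86, 180, 180, 180, 180].

INTERFACE

Orientations are given as a 3x3 rotation matrix whose columns are the frame's x, y, z axes.
In Python, from station import r gives the robot as it stands.
- The arm moves only by the shell command python3 -m pendant 'ROWS' [OPENING]. ROWS is JSON, a list of rows, each a list of 2 entries, a list of its own where there are three numbers: the shift along the tool's x, y, z in mm, then the turn, a rotation vector about the tool's x, y, z in rad. A call has 1 to 10 rows; each row is the pose to reach, as a shift and turn from the pose commanded when the call began, along the tool's axes at that moment; what a row does not reach only later rows make up. A row lasts 1/10 s, in which the tool goes at most 50 mm and 8.59 degrees, less where a joint would pass 70% of its speed; a pose out of reach is approached as far as the arm can. A call with a gripper value outside its range is refused whole. OPENING is the opening, from 0 (shut) to 1 (fully open), set as the call begins (- or left out, the last holds). The fingers move at their own pace and stop on an object; the grip force is fixed at half the most. Time passes only in rows, so rows that repeat a pose let the fingers close. It gives the time, the measured TCP pose, the force, the opening and the grip force at its end, in the units of the state.
- r.sense(): the state, without advancing time (a new reading comes with each control period).
- r.capture(name): name is "scene" or "top"; returns a dict with "frame" (420x560x3 uint8, red, green, blue), "vertical_fov" (degrees; the focal length in pixels is half the picture's height over the tangent of half this angle, whatever the lens; pixels are square), "cx", "cy" (the principal point, pixels), "distortion" ([k1, k2, p1, p2, k3] as OpenCV has them; the pictures are not rectified), "rvec" (rotation vector, rad) and "tvec" (3), from world to camera coordinates, as OpenCV has them. Camera axes: x right, y down, z forward; pixel columns grow to the right and rows downward; lengths in m; the calibration is good to about 2 mm. A picture is of the moment at which its call begins. There is no depth.
- r.finish_job(): hands the job in; it is judged then, once.
The state is a dict: "time_s": time; "joints": joint angles; "joint_velocities": joint speeds; "effort": joint torques, N m; "tcp_pos": TCP position; "ee_rot": TCP orientation; "wrist_force": force on the tool from outside, world axes, zero at the start; "moment": the same for the moment, N m; "gripper_width": opening from 0.0 (shut) to 1.0 (fully open); "gripper_force": force on a finger pad.
Only numpy, scipy, OpenCV 4.12 (cv2) and the standard library are available. Lean on these libraries where they do the work, as an engineer would, in place of code of your own. Each camera call takes 0.05 s, during which the arm holds its last target. There are 200 camera calls.

TASK

Give the specimen a red test exposure. On the lamp console pull the sprung filter knob straight outward, turn it until its pointer is at the red jewel, feel for the notch there and let the knob snap fully home and stay in it; only then push the shutter lever all the way towards its white dot, hold it fully over for two seconds, and let it spring back to upright. Do not disturb the other things on the bench.

Things in the scene. Friction and masses are not known exactly. Their poses are not given: they have to be found in the camera images.
- console: White wedge-shaped lamp console fixed on the bench, 220 by 220 mm; its black panel slopes 30 deg, facing up and to its front (-x): 50 mm high in front, 177 mm at the back. Origin under the centre of its footprint, x to its high back, y to its left seen from the front. The knob stands in the middle of the panel.
- knob_grip (a point): Grip point on the filter knob's axis. Round fluted grey knob, 40 mm across, 36 mm long, on a black 68 mm skirt disc; the point is 13 mm below its outer end, 22 mm above the skirt, 40 mm out from the panel when home. z = knob axis, outward from the panel (30 deg from vertical, leaning to the console's front); x along the pointer. Moves with the knob.
- pointer (a point): Tip of the white pointer bar on the skirt of the knob, 42 mm from the axis, 24 mm nearer the panel than knob_grip. Turns with the knob.
- selector_pull (a joint): How far the knob is pulled out: 0 home (seated in a notch), stop at 0.016 m. A spring draws it in, 7 N at home, 10 N at the stop. A pin under the skirt sits in a notch of the index ring and clears the ring beyond 0.009 m. Let go off a notch, the pin rests on the ring, the knob stays about 0.007 m out and can be turned so; over a notch it drops home if free to move in.
- selector_turn (a joint): Knob angle, rad, anticlockwise positive seen from outside; stops at +-1.65. Starts seated at about 0, pointer up the slope. Two more notches near +1.22 (jewel on the console's +y side) and -1.22 (-y side), each up to 0.24 to either side of its jewel, hidden under the skirt: feel for it. The pin drops in within 0.07 of a notch's middle. It will not turn out of a notch unless pulled.
- jewel_red_mid (a point): Centre of the red dome jewel (20 mm across) set in the panel 58 mm from the knob's axis, 70 deg round from the slope's uphill direction, on the left or the right side: this differs from start to start. Marks the red filter.
- jewel_blue_mid (a point): Centre of the blue dome jewel, the same, on the other side.
- shutter: Grey shutter box fixed on the bench, 120 (x) by 75 (y) by 50 mm high, on a 130 by 95 mm foot plate; origin under its centre. A white dot on its top lies at its +x end, a black dot at its -x end. Starting places differ in x, y and yaw.
- shutter_lever (a joint): Angle of the shutter lever: 0 upright, positive leaning towards the white dot (the box's +x), stops at -0.6 and 0.6 rad. Sprung to the centre, 0.5 N m/rad (about 3.5 N at the ball at the stop). Its pivot lies across the box (along y), 45 mm above the bench over the box's centre.
- lever_ball (a point): Centre of the red ball (26 mm across) on top of the lever, 85 mm from the pivot, on an 8 mm steel rod.
- oil_bottle_mid (a point): Loose bystander, to be left alone: brown glass oil bottle, 32 mm across, 70 mm high, beside the shutter box. Point at its centre, half-way up.
- beaker_mid (a point): Loose bystander, to be left alone: glass beaker, 68 mm across, 85 mm high, beyond the shutter box. Point at its centre, half-way up.
- slide_box_mid (a point): Loose bystander, to be left alone: blue slide box, 85 by 100 by 34 mm. Point at its centre, half-way up.
- objective_mid (a point): Loose bystander, to be left alone: steel microscope objective standing on end, 26 mm across, 46 mm high, near the shutter box's near end. Point at its centre, half-way up.
- petri_dish_mid (a point): Loose bystander, to be left alone: pale translucent covered petri dish, 90 mm across, 17 mm high. Point at its centre, half-way up.
- slide_tray_mid (a point): Loose bystander, to be left alone: white tray of glass slides, 85 by 100 by 7 mm. Point at its centre, half-way up.
- stain_bottle_mid (a point): Loose bystander, to be left alone: jar with a red cap, 38 mm across, 80 mm high, behind the console. Point at its centre, half-way up.
There are look-alikes about, which are no part of the job. Leave any yellow look-alike of the shutter alone.

How it is judged:
By the outcome, as a careful person would: the job done as asked, in the order asked, and still so for the second after the job is handed in, with the robot touching nothing.
It also fails if it takes over 67 s, if anything falls off the work surface, if the arm or the gripper's body presses on something with over 40 N, if the wrist force passes 120 N, or if a joint passes its speed limit or range.

## Working session

There is one attempt and no reset: what is moved stays moved. The work goes in short steps, Python scripts to look and compute and a shell command to move; the robot and the scene stay as the last step left them, time stands still between calls to the robot, and variables do not carry over. Pictures are saved under pics/ and viewed, at most 10 in all, crops included, and the job is handed in when it is done.

```bash
ls; mkdir -p pics; cat > h.py <<'E'
import numpy as np, cv2, pickle
def K(c):
    h,w=c["frame"].shape[:2]; f=h/2/np.tan(np.radians(c["vertical_fov"]/2))
    return np.array([[f,0,c["cx"]],[0,f,c["cy"]],[0,0,1]])
def ray(c,px):
    R=cv2.Rodrigues(np.array(c["rvec"],float))[0]; t=np.array(c["tvec"],float).ravel()
    u=cv2.undistortPoints(np.array([[px]],float),K(c),np.array(c["distortion"],float))[0,0]
    d=R.T@np.array([u[0],u[1],1]); return -R.T@t,d/np.linalg.norm(d)
def onz(c,px,z):
    o,d=ray(c,px); return o+d*(z-o[2])/d[2]
def tri(c1,p1,c2,p2):
    o1,d1=ray(c1,p1);o2,d2=ray(c2,p2)
    s=np.linalg.lstsq(np.stack([d1,-d2],1),o2-o1,rcond=None)[0]
    a=o1+s[0]*d1;b=o2+s[1]*d2; return (a+b)/2,np.linalg.norm(a-b)
def proj(c,P):
    return cv2.projectPoints(np.array(P,float).reshape(-1,3),np.array(c["rvec"],float),np.array(c["tvec"],float),K(c),np.array(c["distortion"],float))[0].reshape(-1,2)
def snap(r,tag):
    o={}
    for n in("scene","top"):
        o[n]=r.capture(n); cv2.imwrite(f"pics/{tag}_{n}.png",o[n]["frame"][:,:,::-1])
    pickle.dump(o,open(f"{tag}.pkl","wb")); return o
E
python3 - <<'E'
from station import r
from h import *
o=snap(r,"a")
for n in o:
    print(n,ray(o[n],(280,210)))
im=np.hstack([o["scene"]["frame"]]); 
print(r.sense())
E
```

```text
pics
scene (array([0.89613791, 0.49656572, 0.79657965]), array([-0.42782876, -0.57659255, -0.69606292]))
top (array([ 0.37473113, -0.06638518,  1.34206302]), array([ 0.06394289, -0.02337124, -0.99767985]))
{'time_s': 0.1, 'joints': array([-5.90966150e+01,  2.20881033e+01,  3.87561011e-01, -2.56759488e-02,
       -6.84121173e+01, -1.48153961e+01]), 'joint_velocities': array([ 0.06573747, -0.04426079,  0.26982508, -0.02282617, -0.15964016,
        0.09947637]), 'effort': array([-2.02851129e-04, -3.91688633e+01,  1.87935448e+01,  4.23194781e+00,
        1.34439074e-02, -7.02610373e-05]), 'tcp_pos': array([ 0.17309555, -0.60013265,  0.29124919]), 'ee_rot': array([[-9.60883025e-01, -2.76953761e-01, -6.52307754e-04],
       [-2.76954511e-01,  9.60881150e-01,  1.90111638e-03],
       [ 1.00268894e-04,  2.00741003e-03, -9.99997980e-01]]), 'wrist_force': array([ 0.63472433,  0.04224165, -0.00920019]), 'moment': array([-0.01385476,  0.0021574 , -0.00768986]), 'gripper_force': 0.0, 'gripper_width': 1.0011966501740293}
```

View pics/a_scene.png

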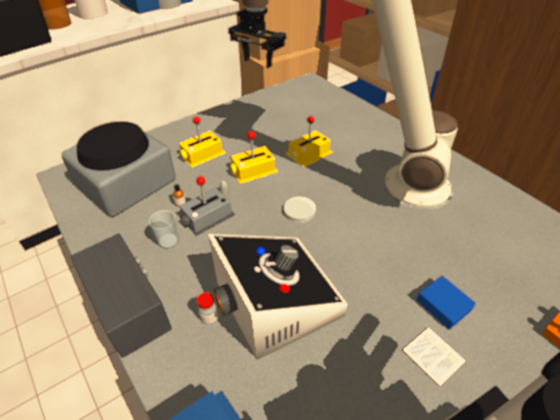

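View pics/a_top.png

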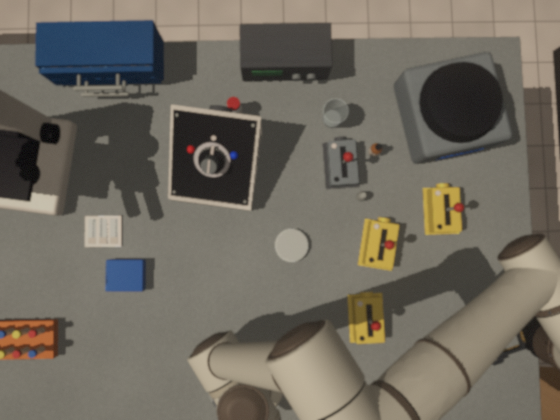

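The scene view shows the grey shutter at (206,205) with its ball at (201,181). The top view shows it at (342,163), ball (348,157). Lookalikes for the shutter are three yellow boxes at top (380,244), (442,209) and (367,318), and they're rejected by colour. The red jewel is at top (190,149) and scene (285,289), and the blue one is at top (233,155). The stain jar's red cap at top (233,103) is not a jewel.

```bash
cat > m.py <<'E'
from h import *
def blob(c,roi,kind):
    x0,y0,x1,y1=roi; h=cv2.cvtColor(c["frame"],cv2.COLOR_RGB2HSV)[y0:y1,x0:x1]
    H,S,V=[h[...,i].astype(int) for i in range(3)]
    m={"red":((H<10)|(H>170))&(S>150)&(V>90),"blue":(abs(H-118)<14)&(S>150)&(V>80),"white":(S<60)&(V>170),"black":(V<45)}[kind].astype(np.uint8)
    n,l,st,ce=cv2.connectedComponentsWithStats(m)
    if n<2:return None
    i=1+np.argmax(st[1:,4]); return ce[i]+[x0,y0],st[i,4]
E
python3 - <<'E'
from m import *
o=pickle.load(open("a.pkl","rb"));s,t=o["scene"],o["top"]
res={}
for nm,k,rs,rt in[("redj","red",(272,278,298,300),(180,139,200,160)),("bluej","blue",(250,242,272,260),(224,146,243,165)),("ball","red",(190,170,212,192),(338,147,358,167)),
 ("stain","red",(193,288,220,312),(222,92,246,112))]:
    a=blob(s,rs,k);b=blob(t,rt,k); print(nm,a,b)
    if a and b:
        p,e=tri(s,a[0],t,b[0]); print("  ",p.round(4),round(e,4)); res[nm]=p
f=lambda c,x0,y0,x1,y1,k:cv2.resize(c["frame"][y0:y1,x0:x1],None,fx=k,fy=k,interpolation=cv2.INTER_CUBIC)
a=f(s,150,160,250,250,4);b=f(t,310,85,400,205,3);c=f(t,160,95,270,215,3)
W=np.zeros((360+360,800,3),np.uint8);W=np.zeros((600,800,3),np.uint8)
a=f(s,160,160,250,250,3.2);W[:288,:288]=a
W[:360,290:560]=b;e=f(s,205,225,350,355,1.8);W[290:290+234,:261]=e
W[:288,560:800]=cv2.resize(t["frame"][95:215,165:265],(240,288),interpolation=cv2.INTER_CUBIC)
cv2.imwrite("pics/crop1.png",W[:,:,::-1])
m=(res["redj"]+res["bluej"])/2;d=res["redj"]-res["bluej"];y=d[:2]/np.linalg.norm(d[:2]);x=np.array([y[1],-y[0]])
print("jewel sep",np.linalg.norm(d),"exp",2*58*np.sin(np.radians(70)))
print("yaw",np.degrees(np.arctan2(x[1],x[0])),"origin",m[:2]-x*.0198*np.cos(np.pi/6))
E
```

```text
redj (array([284.21518987, 288.06329114]), np.int32(79)) (array([190.        , 148.86538462]), np.int32(52))
   [0.6122 0.1279 0.1267] 0.0021
bluej (array([260.3880597, 250.2238806]), np.int32(67)) (array([233.25      , 154.59090909]), np.int32(44))
   [0.595  0.0193 0.1294] 0.0016
ball (array([200.5, 180. ]), np.int32(60)) (array([347.23333333, 156.31666667]), np.int32(60))
   [ 0.585  -0.2673  0.133 ] 0.0021
stain (array([204.79565217, 300.04782609]), np.int32(230)) (array([233.        , 102.93396226]), np.int32(106))
   [0.7436 0.0219 0.0737] 0.002
jewel sep 0.11004931488418558 exp 109.00434401116536
yaw -9.01664043577375 origin [0.58664394 0.07628078]
```

View pics/crop1.png

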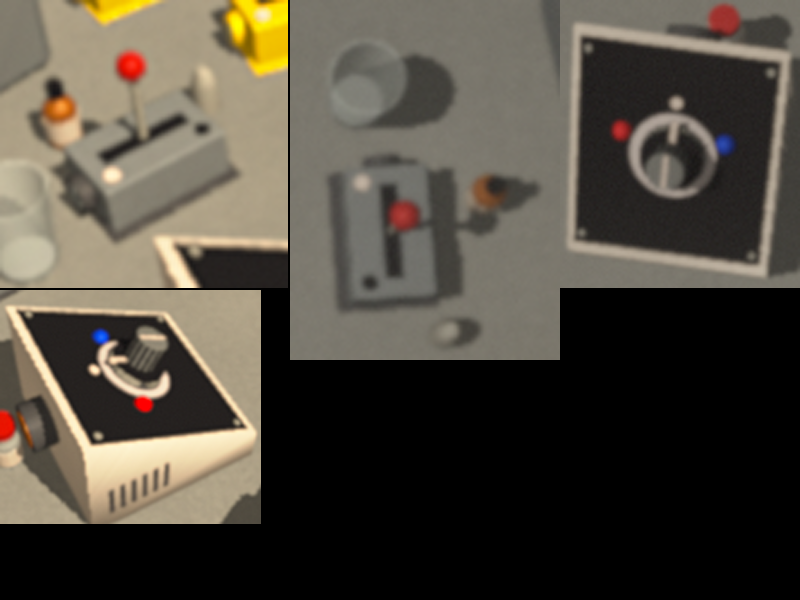

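The crop confirms the grey shutter, with its white dot at top px (333,146), the far end (+x), and its black dot at (337,179). The console's red jewel is on the left (+y), so the knob turns positive. Its pointer is up-slope.

```bash
cat > g.py <<'E'
from h import *
from scipy.spatial.transform import Rotation as Ro
from station import r
C=np.array([.588,.0765,.1135]); yaw=np.radians(-9.0)
Rz=Ro.from_euler("z",yaw).as_matrix()
u=Rz@[np.cos(np.pi/6),0,.5]; l=Rz@[0,1,0]; n=Rz@[-.5,0,np.cos(np.pi/6)]
def kpose(a,out):   # finger axis angle a (deg, from uphill), grasp point 'out' m from panel
    a=np.radians(a); y=-(np.cos(a)*u+np.sin(a)*l); z=-n; x=np.cross(y,z)
    return C+n*(out+.051),np.stack([x,y,z],1)
def rows(p,R):
    s=r.sense(); R0=np.array(s["ee_rot"]); 
    print("shift",(R0.T@(p-s["tcp_pos"])*1000).round(1),"turn",Ro.from_matrix(R0.T@R).as_rotvec().round(4))
def st():
    s=r.sense(); print(s["time_s"],"tcp",s["tcp_pos"].round(4),"j",s["joints"].round(1),"F",s["wrist_force"].round(1),"M",s["moment"].round(2),"w",round(s["gripper_width"],3),"gf",s["gripper_force"])
E
python3 - <<'E'
from g import *
rows(*kpose(-20,.125))
o=pickle.load(open("a.pkl","rb"));t=o["top"]
w=onz(t,(333.3,145.7),.05);b=onz(t,(336.7,179),.05);d=w-b
print(w,b,"yaw",np.degrees(np.arctan2(d[1],d[0])),(w+b)/2)
print(proj(t,C+n*.053),proj(o["scene"],C+n*.053))
E
```

```text
shift [-506.4  572.5   26.4] turn [ 0.3981 -0.3619 -0.7661]
[ 0.62801226 -0.24370947  0.05      ] [ 0.53770024 -0.250219    0.05      ] yaw 4.122650718915333 [ 0.58285625 -0.24696423  0.05      ]
[[207.62890924 166.00311965]] [[290.27922351 251.60287817]]
```

```bash
python3 -m pendant '[[[-253,286,13],[0,0,-0.3]],[[-506,572,26],[0.398,-0.362,-0.766]],[[-506,572,26],[0.398,-0.362,-0.766]],[[-506,572,26],[0.398,-0.362,-0.766]],[[-506,572,26],[0.398,-0.362,-0.766]],[[-506,572,26],[0.398,-0.362,-0.766]],[[-506,572,26],[0.398,-0.362,-0.766]],[[-506,572,26],[0.398,-0.362,-0.766]],[[-506,572,26],[0.398,-0.362,-0.766]],[[-506,572,26],[0.398,-0.362,-0.766]]]' 1
python3 -c "
from g import *
st();rows(*kpose(-20,.125))"
```

```text
time_s: 1.1
tcp_pos: [0.3679, -0.1922, 0.2765]
ee_rot: [[-0.442, -0.75, 0.492], [-0.881, 0.465, -0.083], [-0.167, -0.47, -0.867]]
wrist_force: [0.8, -1.5, -0.4]
gripper_width: 1.002
gripper_force: 0.0
1.1 tcp [ 0.3679 -0.1922  0.2765] j [ -3.2  -9.1 -46.2   8.  -23.4 -32.4] F [ 0.8 -1.5 -0.4] M [ 0.08  1.03 -0.13] w 1.002 gf 0.0
shift [-306.    36.5   51.3] turn [ 0.     -0.0052 -0.0003]
```

```bash
python3 -m pendant '[[[-306,36,51],[0,-0.005,0]],[[-306,36,51],[0,-0.005,0]],[[-306,36,51],[0,-0.005,0]],[[-306,36,51],[0,-0.005,0]],[[-306,36,51],[0,-0.005,0]],[[-306,36,51],[0,-0.005,0]],[[-306,36,51],[0,-0.005,0]],[[-306,36,51],[0,-0.005,0]]]'
python3 -c "
from g import *
st();rows(*kpose(-20,.125));rows(*kpose(-20,.042))
o=snap(r,'b');cv2.imwrite('pics/b.png',np.hstack([cv2.resize(o['scene']['frame'][200:350,190:370],(400,333)),cv2.resize(o['top']['frame'][90:220,150:290],(359,333))])[:,:,::-1])"
```

```text
time_s: 1.9
tcp_pos: [0.5037, 0.0928, 0.2661]
ee_rot: [[-0.435, -0.753, 0.494], [-0.884, 0.461, -0.076], [-0.171, -0.47, -0.866]]
wrist_force: [-0.4, -0.1, -0.9]
gripper_width: 1.002
gripper_force: 0.0
1.9 tcp [0.5037 0.0928 0.2661] j [  29.3    3.1  -49.1   54.5  -22.2 -106.5] F [-0.4 -0.1 -0.9] M [ 0.21  1.1  -0.04] w 1.002 gf 0.0
shift [ 3.4  0.9 -1. ] turn [0.0009 0.0022 0.0049]
shift [ 3.6  0.8 82. ] turn [0.0009 0.0022 0.0049]
```

View pics/b.png

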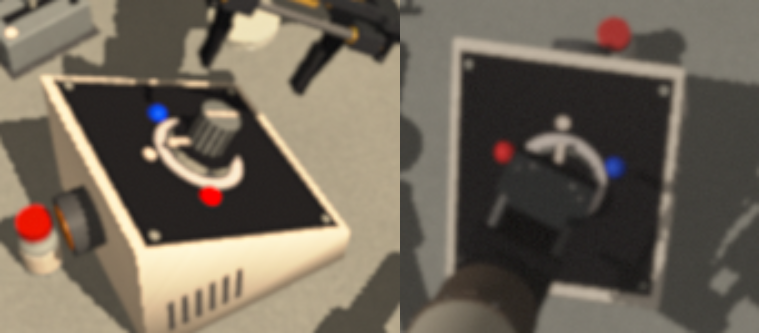

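The gripper is above the knob, lined up along its axis. I'm descending onto it.

```bash
python3 -m pendant '[[[3,1,20],[0,0,0.005]],[[3,1,40],[0,0,0.005]],[[3,1,60],[0,0,0.005]],[[3,1,70],[0,0,0.005]],[[3,1,76],[0,0,0.005]],[[3,1,80],[0,0,0.005]],[[3,1,80],[0,0,0.005]]]'
python3 -c "
from g import *
st();rows(*kpose(-20,.042))"
```

```text
time_s: 2.7
tcp_pos: [0.539, 0.081, 0.1988]
ee_rot: [[-0.45, -0.748, 0.488], [-0.877, 0.472, -0.086], [-0.166, -0.467, -0.868]]
wrist_force: [-0.4, 0.8, -0.1]
gripper_width: 0.998
gripper_force: 0.0
2.7 tcp [0.539  0.081  0.1988] j [   8.2   11.1  -52.7  104.6   -9.2 -140.3] F [-0.4  0.8 -0.1] M [0.21 1.06 0.06] w 0.998 gf 0.0
shift [-3.   1.2  5.4] turn [ 0.0015 -0.0099 -0.0075]
```

The wrist is near its singularity and joint limit here. I'll back out and regrip with the tool tilted towards vertical, about the finger axis, and the fingers closing sideways.

```bash
cat >> g.py <<'E'
def k2(a,out,dl=27):
    a=np.radians(a);dl=np.radians(dl); y=-(np.cos(a)*u+np.sin(a)*l); e=np.sin(a)*u-np.cos(a)*l
    z=-(np.cos(dl)*n+np.sin(dl)*e); x=np.cross(y,z)
    return C+n*out-z*.051,np.stack([x,y,z],1)
E
python3 -m pendant '[[[0,0,-30],[0,0,0]],[[0,0,-70],[0,0,0]],[[0,0,-90],[0,0,0]],[[0,0,-90],[0,0,0]]]'
python3 -c "
from g import *
st();rows(*k2(55,.13))"
```

```text
time_s: 3.1
tcp_pos: [0.5035, 0.088, 0.2746]
ee_rot: [[-0.45, -0.74, 0.5], [-0.877, 0.471, -0.092], [-0.167, -0.48, -0.861]]
wrist_force: [2.2, 0.5, 1.8]
gripper_width: 0.997
gripper_force: 0.0
3.1 tcp [0.5035 0.088  0.2746] j [  29.6    2.4  -48.6   53.7  -23.9 -106.3] F [2.2 0.5 1.8] M [ 0.14  0.87 -0.03] w 0.997 gf 0.0
shift [  6.3 -15.3   7. ] turn [-0.3156 -0.4165 -1.2909]
```

```bash
python3 -m pendant '[[[6,-15,7],[-0.316,-0.417,-1.291]],[[6,-15,7],[-0.316,-0.417,-1.291]],[[6,-15,7],[-0.316,-0.417,-1.291]],[[6,-15,7],[-0.316,-0.417,-1.291]],[[6,-15,7],[-0.316,-0.417,-1.291]],[[6,-15,7],[-0.316,-0.417,-1.291]],[[6,-15,7],[-0.316,-0.417,-1.291]],[[6,-15,7],[-0.316,-0.417,-1.291]],[[6,-15,7],[-0.316,-0.417,-1.291]],[[6,-15,7],[-0.316,-0.417,-1.291]]]'
python3 -c "
from g import *
st();rows(*k2(55,.13))"
```

```text
time_s: 4.1
tcp_pos: [0.5154, 0.0757, 0.2744]
ee_rot: [[0.607, -0.755, 0.246], [-0.794, -0.567, 0.219], [-0.026, -0.329, -0.944]]
wrist_force: [-0.3, -1.0, -0.1]
gripper_width: 0.999
gripper_force: 0.0
4.1 tcp [0.5154 0.0757 0.2744] j [ 23.2   7.2 -21.4  -8.7 -43.4  19.4] F [-0.3 -1.  -0.1] M [-0.55  0.6   0.03] w 0.999 gf 0.0
shift [ 1.   0.4 -0.7] turn [-0.0498 -0.0712 -0.2123]
```

```bash
python3 -m pendant '[[[1,0,0],[-0.05,-0.07,-0.212]],[[1,0,0],[-0.05,-0.07,-0.212]],[[1,0,0],[-0.05,-0.07,-0.212]]]'
python3 -c "
from g import *
st();rows(*k2(55,.13));rows(*k2(55,.08));rows(*k2(55,.045))"
```

```text
time_s: 4.4
tcp_pos: [0.5171, 0.0745, 0.2743]
ee_rot: [[0.763, -0.624, 0.166], [-0.645, -0.727, 0.235], [-0.027, -0.287, -0.958]]
wrist_force: [0.2, 0.3, 0.9]
gripper_width: 1.0
gripper_force: 0.0
4.4 tcp [0.5171 0.0745 0.2743] j [ 21.3   9.1 -17.4 -12.  -50.1  34.8] F [0.2 0.3 0.9] M [-0.53  0.44  0.02] w 1.0 gf 0.0
shift [-1.3  0.8 -0.9] turn [-0.0002 -0.004  -0.0074]
shift [21.3  0.6 43.8] turn [-0.0002 -0.004  -0.0074]
shift [37.   0.5 75. ] turn [-0.0002 -0.004  -0.0074]
```

```bash
python3 -m pendant '[[[10,1,22],[0,-0.004,-0.007]],[[21,1,44],[0,-0.004,-0.007]],[[29,1,60],[0,-0.004,-0.007]],[[34,1,69],[0,-0.004,-0.007]],[[36.5,1,74.5],[0,-0.004,-0.007]],[[36.5,1,74.5],[0,-0.004,-0.007]],[[36.5,1,74.5],[0,-0.004,-0.007]]]'
python3 -c "
from g import *
st();rows(*k2(55,.045))
o=snap(r,'c');cv2.imwrite('pics/c.png',np.hstack([cv2.resize(o['scene']['frame'][210:330,200:350],(416,333),interpolation=2),cv2.resize(o['top']['frame'][90:220,150:290],(359,333))])[:,:,::-1])"
```

```text
time_s: 5.1
tcp_pos: [0.5566, 0.0673, 0.2021]
ee_rot: [[0.768, -0.619, 0.163], [-0.639, -0.732, 0.237], [-0.027, -0.286, -0.958]]
wrist_force: [0.4, 0.5, 0.0]
gripper_width: 1.001
gripper_force: 0.0
5.1 tcp [0.5566 0.0673 0.2021] j [ 18.6  17.4 -16.9 -14.6 -43.1  41. ] F [0.4 0.5 0. ] M [-0.55  0.45  0.06] w 1.001 gf 0.0
shift [ 0.3 -0.8  1. ] turn [ 0.0005 -0.0012  0.0001]
```

View pics/c.png

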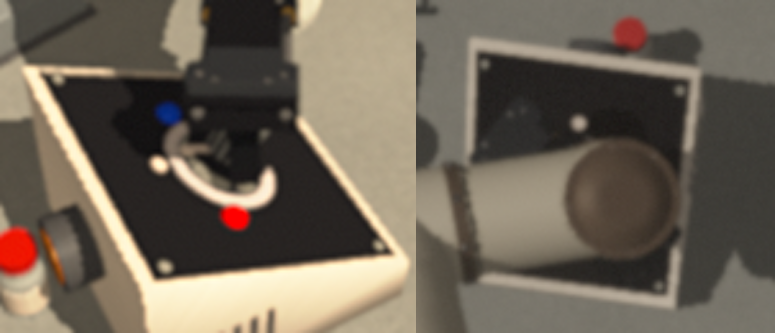

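The fingers straddle the knob clear of the panel. I'm closing.

```bash
python3 -m pendant '[[[0,0,0],[0,0,0]],[[0,0,0],[0,0,0]],[[0,0,0],[0,0,0]],[[0,0,0],[0,0,0]],[[0,0,0],[0,0,0]],[[0,0,0],[0,0,0]],[[0,0,0],[0,0,0]],[[0,0,0],[0,0,0]]]' 0
python3 -c "
from g import *
st();rows(*k2(55,.045));
s=r.sense();R=s['ee_rot'];print('n in tool',(R.T@n).round(3),'wf along n',s['wrist_force']@n)"
```

```text
time_s: 6.0
tcp_pos: [0.5564, 0.0669, 0.2012]
ee_rot: [[0.768, -0.619, 0.162], [-0.639, -0.732, 0.236], [-0.028, -0.285, -0.958]]
wrist_force: [-0.5, -1.2, 0.1]
gripper_width: 0.449
gripper_force: 30.0
6.0 tcp [0.5564 0.0669 0.2012] j [ 18.6  17.4 -16.9 -14.6 -43.1  41. ] F [-0.5 -1.2  0.1] M [-0.63  0.62  0.06] w 0.449 gf 30.000013494864106
shift [ 0.2 -1.4  0.3] turn [ 0.002  -0.0005 -0.0001]
n in tool [-0.454  0.002 -0.891] wf along n 0.2501814494523826
```

```bash
python3 -m pendant '[[[-2.3,0,-4.5],[0,0,0]],[[-4.5,0,-8.9],[0,0,0]],[[-5.9,0,-11.6],[0,0,0]],[[-5.9,0,-11.6],[0,0,0]],[[-5.9,0,-11.6],[0,0,0]]]'
python3 -c "
from g import *
st();s=r.sense();F=s['wrist_force'];print('F u,l,n',F@u,F@l,F@n,'pos n',(s['tcp_pos']-np.array([.5564,.0669,.2012]))@n)
# rows for rotating about n through the grasp point, relative to present pose
R0=s['ee_rot'];p0=s['tcp_pos'];g=p0+R0[:,2]*.051; g=g-((g-C)@u)*u-((g-C)@l)*l
for a in range(7,85,7):
    Q=Ro.from_rotvec(np.radians(a)*n).as_matrix();p=g+Q@(p0-g);R=Q@R0
    print(a,(R0.T@(p-p0)*1000).round(1),Ro.from_matrix(R0.T@R).as_rotvec().round(3))"
```

```text
time_s: 6.5
tcp_pos: [0.5502, 0.0679, 0.212]
ee_rot: [[0.768, -0.619, 0.162], [-0.64, -0.732, 0.236], [-0.027, -0.285, -0.958]]
wrist_force: [5.0, -1.0, -9.0]
gripper_width: 0.451
gripper_force: 30.0
6.5 tcp [0.5502 0.0679 0.212 ] j [ 19.   16.1 -17.2 -14.2 -44.1  40.1] F [ 5. -1. -9.] M [-1.45 -0.6  -0.4 ] w 0.451 gf 30.000012014061213
F u,l,n -0.08597565679084251 -0.18585454329683565 -10.366139774521349 pos n 0.01249851851400049
7 [-0.  -2.8 -0. ] [-0.055  0.    -0.109]
14 [-0.3 -5.6  0.1] [-0.111  0.    -0.218]
21 [-0.9 -8.4  0.5] [-0.166  0.001 -0.327]
28 [ -1.8 -11.    0.9] [-0.221  0.001 -0.436]
35 [ -3.  -13.5   1.5] [-0.277  0.001 -0.545]
42 [ -4.5 -15.8   2.2] [-0.332  0.001 -0.653]
49 [ -6.1 -17.9   3.1] [-0.387  0.001 -0.762]
56 [ -8.1 -19.8   4.1] [-0.443  0.002 -0.871]
63 [-10.1 -21.3   5.1] [-0.498  0.002 -0.98 ]
70 [-12.4 -22.6   6.2] [-0.554  0.002 -1.089]
77 [-14.7 -23.6   7.5] [-0.609  0.002 -1.198]
84 [-17.2 -24.2   8.7] [-0.664  0.003 -1.307]
```

```bash
python3 -m pendant '[[[0,-2.8,0],[-0.055,0,-0.109]],[[-0.3,-5.6,0.1],[-0.111,0,-0.218]],[[-0.9,-8.4,0.5],[-0.166,0.001,-0.327]],[[-1.8,-11,0.9],[-0.221,0.001,-0.436]],[[-3,-13.5,1.5],[-0.277,0.001,-0.545]],[[-4.5,-15.8,2.2],[-0.332,0.001,-0.653]],[[-6.1,-17.9,3.1],[-0.387,0.001,-0.762]],[[-7,-18.8,3.6],[-0.411,0.001,-0.809]],[[-7,-18.8,3.6],[-0.411,0.001,-0.809]]]'
cat > q.py <<'E'
from g import *
import json
G0=np.array([.5564,.0669,.2012])
def q(angs=(),dn=()):
    s=r.sense();F=s['wrist_force'];R0=np.array(s['ee_rot']);p0=s['tcp_pos'];g=p0+R0[:,2]*.051
    y=-R0[:,1];print('t',s['time_s'],'ang',np.degrees(np.arctan2(y@l,y@u)).round(2)-55,'F u,l,n',(F@u).round(1),(F@l).round(1),(F@n).round(1),'Mn',(s['moment']@n).round(2),'grasp u,l,n',[round((g-C)@v*1000,1) for v in(u,l,n)],'j',s['joints'].round(),'gf',round(s['gripper_force']))
    g=g-((g-C)@u)*u-((g-C)@l)*l
    for a in angs:
      for d in dn:
        Q=Ro.from_rotvec(np.radians(a)*n).as_matrix();p=g+Q@(p0-g)+n*d/1000;R=Q@R0
        print(a,d,(R0.T@(p-p0)*1000).round(1),Ro.from_matrix(R0.T@R).as_rotvec().round(3))
E
python3 -c "
from q import *
q([0,3,6],[0,-6])"
```

```text
time_s: 7.4
tcp_pos: [0.5559, 0.086, 0.2132]
ee_rot: [[0.994, 0.102, 0.044], [0.107, -0.983, -0.147], [0.029, 0.151, -0.988]]
wrist_force: [5.1, -5.5, -9.8]
gripper_width: 0.45
gripper_force: 30.0
t 7.4 ang 52.19 F u,l,n 0.2 -4.6 -11.4 Mn 0.66 grasp u,l,n [np.float64(-1.1), np.float64(-2.7), np.float64(57.5)] j [ 29.  20. -20.  11. -53.  60.] gf 30
0 0 [0. 0. 0.] [0. 0. 0.]
0 -6 [ 2.7 -0.   5.3] [0. 0. 0.]
3 0 [ 0.1 -1.1 -0. ] [-0.024  0.    -0.047]
3 -6 [ 2.8 -1.1  5.3] [-0.024  0.    -0.047]
6 0 [ 0.1 -2.3 -0.1] [-0.048  0.    -0.093]
6 -6 [ 2.8 -2.3  5.3] [-0.048  0.    -0.093]
```

```bash
python3 -m pendant '[[[1.3,0.5,2.6],[0,0,0]],[[2.7,0.5,5.3],[0,0,0]],[[2.7,0.5,5.3],[0,0,0]]]' >/dev/null
python3 -c "
from q import *
q([3,5],[0,-.5,-1])
o=snap(r,'d');cv2.imwrite('pics/d.png',cv2.resize(o['scene']['frame'][210:330,200:350],(500,400),interpolation=2)[:,:,::-1])"
```

```text
t 7.7 ang 52.040000000000006 F u,l,n -3.0 -3.2 0.0 Mn 0.07 grasp u,l,n [np.float64(-1.1), np.float64(-2.9), np.float64(53.1)] j [ 29.  20. -20.  11. -52.  61.] gf 30
3 0 [ 0.1 -1.1 -0. ] [-0.024  0.    -0.047]
3 -0.5 [ 0.3 -1.1  0.4] [-0.024  0.    -0.047]
3 -1 [ 0.5 -1.1  0.8] [-0.024  0.    -0.047]
5 0 [ 0.1 -1.9 -0.1] [-0.04   0.    -0.078]
5 -0.5 [ 0.3 -1.9  0.4] [-0.04   0.    -0.078]
5 -1 [ 0.6 -1.9  0.8] [-0.04   0.    -0.078]
```

View pics/d.png

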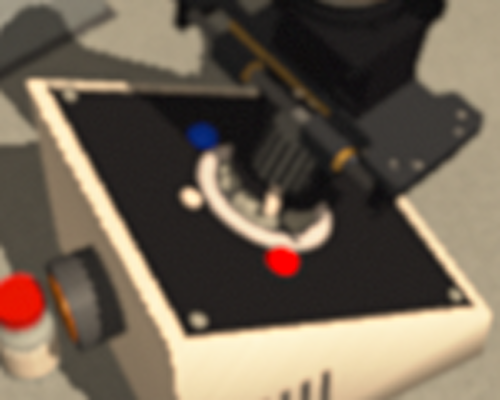

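The pointer, at crop px (272,205), is just short of the red jewel at (283,262). The pin is resting on the ring, since the pull force dropped to 0. Next I'll turn in small steps and feel for the notch.

```bash
python3 -m pendant '[[[0.1,-1.1,0],[-0.024,0,-0.047]],[[0.1,-1.1,0],[-0.024,0,-0.047]]]' >/dev/null
python3 -c "
from q import *
q([3],[0])"
python3 -m pendant '[[[0.1,-1.1,0],[-0.024,0,-0.047]],[[0.1,-1.1,0],[-0.024,0,-0.047]]]' >/dev/null
python3 -c "
from q import *
q([3],[0])"
```

```text
t 8.0 ang 55.14 F u,l,n -4.1 -3.7 2.8 Mn 0.2 grasp u,l,n [np.float64(-1.1), np.float64(-3.0), np.float64(53.0)] j [ 29.  20. -20.  12. -53.  62.] gf 30
3 0 [ 0.1 -1.1 -0. ] [-0.024  0.    -0.047]
t 8.2 ang 58.16 F u,l,n -3.7 -4.1 2.6 Mn 0.06 grasp u,l,n [np.float64(-1.0), np.float64(-3.1), np.float64(53.1)] j [ 30.  20. -21.  14. -53.  63.] gf 30
3 0 [ 0.1 -1.1 -0. ] [-0.024  0.    -0.047]
```

```bash
python3 -m pendant '[[[0.1,-1.1,0],[-0.024,0,-0.047]],[[0.1,-1.1,0],[-0.024,0,-0.047]]]' >/dev/null
python3 -c "
from q import *
q([3],[0])"
python3 -m pendant '[[[0.1,-1.1,0],[-0.024,0,-0.047]],[[0.1,-1.1,0],[-0.024,0,-0.047]]]' >/dev/null
python3 -c "
from q import *
q([3],[0])"
```

```text
t 8.4 ang 61.19 F u,l,n -4.9 -3.6 2.2 Mn 0.02 grasp u,l,n [np.float64(-0.9), np.float64(-3.2), np.float64(53.1)] j [ 30.  21. -21.  16. -53.  64.] gf 30
3 0 [ 0.1 -1.1 -0. ] [-0.024  0.    -0.047]
t 8.6 ang 64.19 F u,l,n -5.5 -3.3 2.8 Mn -0.09 grasp u,l,n [np.float64(-0.8), np.float64(-3.3), np.float64(53.0)] j [ 31.  21. -22.  17. -53.  65.] gf 30
3 0 [ 0.1 -1.1 -0. ] [-0.024  0.    -0.047]
```

```bash
python3 -c "
from q import *
q([3,-3],[0])"
```

```text
t 8.6 ang 64.19 F u,l,n -5.5 -3.3 2.8 Mn -0.09 grasp u,l,n [np.float64(-0.8), np.float64(-3.3), np.float64(53.0)] j [ 31.  21. -22.  17. -53.  65.] gf 30
3 0 [ 0.1 -1.1 -0. ] [-0.024  0.    -0.047]
-3 0 [-0.1  1.1  0.1] [ 0.024 -0.     0.047]
```

```bash
python3 -m pendant '[[[0.1,-1.1,0],[-0.024,0,-0.047]],[[0.1,-1.1,0],[-0.024,0,-0.047]]]' >/dev/null
python3 -c "
from q import *
q([3],[0])"
python3 -m pendant '[[[0.1,-1.1,0],[-0.024,0,-0.047]],[[0.1,-1.1,0],[-0.024,0,-0.047]]]' >/dev/null
python3 -c "
from q import *
q([3],[0])"
```

```text
t 8.8 ang 67.21 F u,l,n -5.5 -2.6 2.7 Mn -0.14 grasp u,l,n [np.float64(-0.8), np.float64(-3.4), np.float64(53.0)] j [ 31.  21. -23.  19. -53.  66.] gf 30
3 0 [ 0.1 -1.1 -0. ] [-0.024  0.    -0.047]
t 9.0 ang 70.23 F u,l,n -5.7 -2.4 2.5 Mn -0.28 grasp u,l,n [np.float64(-0.7), np.float64(-3.5), np.float64(52.9)] j [ 32.  21. -24.  21. -52.  67.] gf 30
3 0 [ 0.1 -1.1 -0. ] [-0.024  0.    -0.047]
```

```bash
python3 -m pendant '[[[0.1,-1.1,0],[-0.024,0,-0.047]],[[0.1,-1.1,0],[-0.024,0,-0.047]]]' >/dev/null
python3 -c "
from q import *
q([3],[0])"
python3 -m pendant '[[[0.1,-1.1,0],[-0.024,0,-0.047]],[[0.1,-1.1,0],[-0.024,0,-0.047]]]' >/dev/null
python3 -c "
from q import *
q([3],[0])"
```

```text
t 9.2 ang 73.25999999999999 F u,l,n -5.9 -2.5 1.0 Mn -0.25 grasp u,l,n [np.float64(-0.6), np.float64(-3.6), np.float64(52.7)] j [ 32.  21. -24.  22. -52.  68.] gf 30
3 0 [ 0.1 -1.1 -0. ] [-0.024  0.    -0.047]
t 9.4 ang 76.25 F u,l,n -4.2 -4.1 -11.5 Mn 0.12 grasp u,l,n [np.float64(-0.4), np.float64(-3.3), np.float64(51.4)] j [ 33.  21. -25.  24. -52.  68.] gf 30
3 0 [ 0.1 -1.1 -0. ] [-0.024  0.    -0.047]
```

The pull force jumped to −11.5 N at about 76°, so the pin has found the notch. I'm lowering it home.

```bash
python3 -c "
from q import *
q([1],[-3,-6,-7])"
```

```text
t 9.4 ang 76.25 F u,l,n -4.2 -4.1 -11.5 Mn 0.12 grasp u,l,n [np.float64(-0.4), np.float64(-3.3), np.float64(51.4)] j [ 33.  21. -25.  24. -52.  68.] gf 30
1 -3 [ 1.4 -0.4  2.7] [-0.008  0.    -0.016]
1 -6 [ 2.8 -0.4  5.3] [-0.008  0.    -0.016]
1 -7 [ 3.2 -0.4  6.2] [-0.008  0.    -0.016]
```

```bash
python3 -m pendant '[[[0.7,-0.4,1.3],[-0.008,0,-0.016]],[[1.4,-0.4,2.7],[-0.008,0,-0.016]],[[2.1,-0.4,4],[-0.008,0,-0.016]],[[2.8,-0.4,5.3],[-0.008,0,-0.016]],[[2.8,-0.4,5.3],[-0.008,0,-0.016]]]' >/dev/null
python3 -c "
from q import *
q([0],[-1])"
```

```text
t 9.9 ang 77.21000000000001 F u,l,n -8.6 -3.2 -6.9 Mn -0.37 grasp u,l,n [np.float64(-0.3), np.float64(-3.4), np.float64(45.4)] j [ 33.  22. -26.  25. -51.  69.] gf 30
0 -1 [ 0.5 -0.   0.9] [0. 0. 0.]
```

```bash
python3 -m pendant '[[[0,0,0],[0,0,0]],[[0,0,0],[0,0,0]],[[0,0,0],[0,0,0]],[[0,0,0],[0,0,0]],[[0,0,0],[0,0,0]],[[0,0,0],[0,0,0]]]' 1 >/dev/null
python3 -c "
from q import *
st();q([0],[20,60,90])"
```

```text
10.5 tcp [0.5617 0.0948 0.2027] j [ 32.6  21.4 -25.4  25.2 -51.2  68.5] F [0.3 0.4 0.8] M [ 0.58  0.35 -0.03] w 0.914 gf 0.0
t 10.5 ang 77.22999999999999 F u,l,n 0.6 0.4 0.5 Mn -0.28 grasp u,l,n [np.float64(2.6), np.float64(-1.6), np.float64(46.2)] j [ 33.  21. -25.  25. -51.  69.] gf 0
0 20 [ -9.1   0.  -17.8] [0. 0. 0.]
0 60 [-27.2   0.1 -53.5] [0. 0. 0.]
0 90 [-40.8   0.1 -80.2] [0. 0. 0.]
```

```bash
python3 -m pendant '[[[-9,0,-18],[0,0,0]],[[-27,0,-53],[0,0,0]],[[-41,0,-80],[0,0,0]],[[-50,0,-120],[0,0,0]],[[-50,0,-120],[0,0,0]]]' >/dev/null
cat >> g.py <<'E'
def down(x,y,z,h):
    h=np.radians(h);Y=np.array([np.cos(h),np.sin(h),0]);Z=np.array([0,0,-1.]);return np.array([x,y,z]),np.stack([np.cross(Y,Z),Y,Z],1)
E
python3 -c "
from g import *
st();rows(*down(.535,-.2705,.26,184))
o=snap(r,'e');cv2.imwrite('pics/e.png',np.hstack([cv2.resize(o['scene']['frame'][210:330,200:350],(416,333),interpolation=2),cv2.resize(o['top']['frame'][90:220,150:290],(359,333))])[:,:,::-1])"
```

```text
11.0 tcp [0.5058 0.1121 0.3239] j [ 38.4  10.3 -20.8  20.6 -66.8  70.6] F [ 1.   0.5 -0.4] M [0.57 0.24 0.01] w 0.999 gf 0.0
shift [-150.4  306.7  186.2] turn [ 0.2728 -0.3099  1.9755]
```

View pics/e.png

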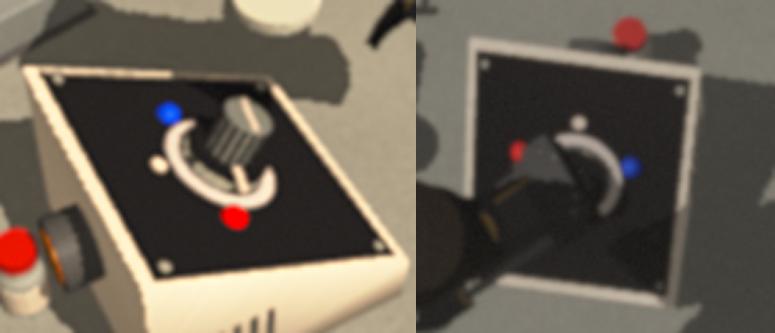

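The pointer, at crop px (240,180), points at the red jewel at (236,217). The knob top sits where it was when home. I'll verify that numerically while moving to the shutter with the fingers shut.

```bash
python3 -c "
from g import *
o=pickle.load(open('e.pkl','rb'))['scene']
for d in(0,.007):
  print(d,'top',proj(o,C+n*(.053+d)).round(1),[(a,proj(o,C+n*(.016+d)+.042*(np.cos(np.radians(a))*u+np.sin(np.radians(a))*l)).round(1)) for a in(65,76,84)])"
python3 -m pendant '[[[-150,307,186],[0.273,-0.31,1.976]],[[-150,307,186],[0.273,-0.31,1.976]],[[-150,307,186],[0.273,-0.31,1.976]],[[-150,307,186],[0.273,-0.31,1.976]],[[-150,307,186],[0.273,-0.31,1.976]],[[-150,307,186],[0.273,-0.31,1.976]],[[-150,307,186],[0.273,-0.31,1.976]],[[-150,307,186],[0.273,-0.31,1.976]],[[-150,307,186],[0.273,-0.31,1.976]],[[-150,307,186],[0.273,-0.31,1.976]]]' 0 >/dev/null
python3 -c "
from g import *
st();rows(*down(.535,-.2705,.26,184))"
```

```text
0 top [[290.3 251.6]] [(65, array([[284.6, 277.8]])), (76, array([[288. , 278.6]])), (84, array([[290.4, 278.8]]))]
0.007 top [[291.8 249.1]] [(65, array([[286.1, 275.3]])), (76, array([[289.6, 276.1]])), (84, array([[292. , 276.4]]))]
12.1 tcp [ 0.5316 -0.2746  0.2535] j [ -9.4  21.4  -9.3   7.  -61.8  38.4] F [ 0.4 -0.  -0.9] M [ 0.25  0.02 -0.09] w 0.173 gf 0.0
shift [-1.2 -4.4 -7. ] turn [ 0.0855 -0.0779  0.4951]
```

```bash
python3 -m pendant '[[[-1,-4,-7],[0.086,-0.078,0.495]],[[-1,-4,-7],[0.086,-0.078,0.495]],[[-1,-4,-7],[0.086,-0.078,0.495]],[[-1,-4,-7],[0.086,-0.078,0.495]],[[-1,-4,-7],[0.086,-0.078,0.495]]]' >/dev/null
python3 -c "
from g import *
st();rows(*down(.535,-.2705,.178,184))
a=pickle.load(open('a.pkl','rb'));o=snap(r,'f')
k=lambda c:cv2.resize(c['frame'][235:295,260:310],(250,300),interpolation=2)
cv2.imwrite('pics/f.png',np.hstack([k(a['scene']),k(o['scene']),cv2.resize(o['scene']['frame'][150:250,150:250],(300,300),interpolation=2)])[:,:,::-1])"
```

```text
12.6 tcp [ 0.5351 -0.2696  0.2612] j [-11.3  20.8  -6.1   0.  -63.   15.7] F [ 0.9 -0.3  0.1] M [ 0.01  0.06 -0.02] w 0.007 gf 0.0
shift [ 0.8  0.3 83.2] turn [-0.0016 -0.001   0.0086]
```

View pics/f.png

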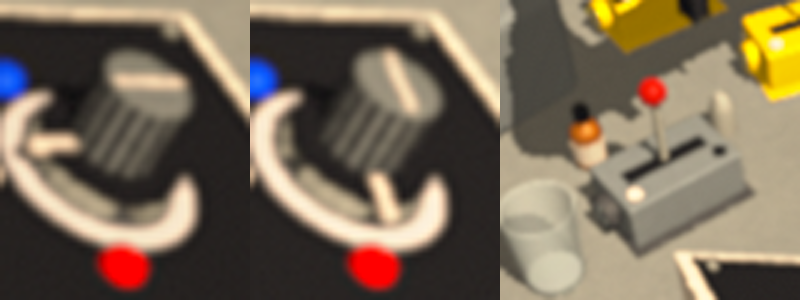

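The knob (top at crop px (397,80)) is at the same height as at the start (148,80), so it's home, and its pointer is towards red. The shutter, its lever upright with the ball at (652,90), is untouched. I'm going down behind the ball.

```bash
python3 -m pendant '[[[0,0,40],[0,0,0.008]],[[0,0,83],[0,0,0.008]],[[0,0,83],[0,0,0.008]],[[0,0,83],[0,0,0.008]]]' >/dev/null
python3 -c "
from g import *
st();d=np.array([np.cos(np.radians(4)),np.sin(np.radians(4)),0])
for k in(.557,.580,.605):
  p,R=down(k,-.267+(k-.585)*.07,.178,184);rows(p,R)"
```

```text
13.1 tcp [ 0.5363 -0.2693  0.1798] j [-11.2  25.3 -11.9   0.1 -52.6  15.3] F [ 0.7 -0.4 -0. ] M [0.02 0.05 0.02] w 0.007 gf 0.0
shift [  1.1 -20.6   1.8] turn [-0.0023 -0.0027  0.0034]
shift [  1.2 -43.7   1.9] turn [-0.0023 -0.0027  0.0034]
shift [  1.3 -68.8   1.9] turn [-0.0023 -0.0027  0.0034]
```

```bash
python3 -m pendant '[[[1,-12,1.5],[0,0,0]],[[1,-22,1.5],[0,0,0]],[[1,-32,1.5],[0,0,0]],[[1,-42,1.5],[0,0,0]],[[1,-52,1.5],[0,0,0]],[[1,-60,1.5],[0,0,0]],[[1,-60,1.5],[0,0,0]]]' 
python3 -c "
from m import *
from g import *
st();o=snap(r,'g');s=o['scene'];print(blob(s,(170,160,225,215),'red'),[proj(s,[.585+.085*np.sin(t),-.267+.006*t/.6,.045+.085*np.cos(t)]).round(1) for t in(0,.4,.5,.6)])"
```

```text
time_s: 13.8
tcp_pos: [0.5964, -0.2657, 0.1778]
ee_rot: [[0.072, -0.997, 0.003], [-0.997, -0.072, -0.001], [0.002, -0.003, -1.0]]
wrist_force: [-3.0, -1.2, -0.3]
gripper_width: 0.011
gripper_force: 1.1
13.8 tcp [ 0.5964 -0.2657  0.1778] j [ -9.8  30.   -4.    0.1 -55.9  13.9] F [-3.  -1.2 -0.3] M [-0.22  0.82 -0.05] w 0.011 gf 1.132257878780365
(array([190.01315789, 187.65789474]), np.int32(76)) [array([[201.1, 181. ]]), array([[191. , 188.8]]), array([[188.7, 191.3]]), array([[186.7, 193.9]])]
```

Contact is good, with the lever at about 0.4 rad. I'm pushing on slowly to the stop.

```bash
python3 -m pendant '[[[0,-4,0],[0,0,0]],[[0,-8,0],[0,0,0]],[[0,-8,0],[0,0,0]]]' | grep -E "tcp|force"
python3 -m pendant '[[[0,-2,0],[0,0,0]],[[0,-4,0],[0,0,0]],[[0,-4,0],[0,0,0]]]' | grep -E "tcp|force"
python3 -c "
from m import *
from g import *
o=snap(r,'g2');s=o['scene'];print(blob(s,(170,160,225,215),'red'))"
```

```text
tcp_pos: [0.6034, -0.265, 0.1777]
wrist_force: [-3.8, -0.4, -3.3]
gripper_force: 2.0
tcp_pos: [0.6073, -0.2648, 0.1779]
wrist_force: [-5.6, -0.2, -4.1]
gripper_force: 2.6
(array([186.82051282, 190.76923077]), np.int32(78))
```

```bash
for i in 1; do python3 -m pendant '[[[0,-2,0],[0,0,0]],[[0,-3,0],[0,0,0]],[[0,-3,0],[0,0,0]]]' | grep -E "tcp|force"; done
python3 -c "
from m import *
from g import *
o=snap(r,'g3');s=o['scene'];print(blob(s,(170,160,225,215),'red'))
cv2.imwrite('pics/g3.png',np.hstack([cv2.resize(s['frame'][150:240,150:250],(440,400),interpolation=2)])[:,:,::-1])"
```

```text
tcp_pos: [0.6098, -0.2646, 0.1776]
wrist_force: [-6.7, -1.0, -4.5]
gripper_force: 2.9
(array([186.08974359, 191.79487179]), np.int32(78))
```

View pics/g3.png

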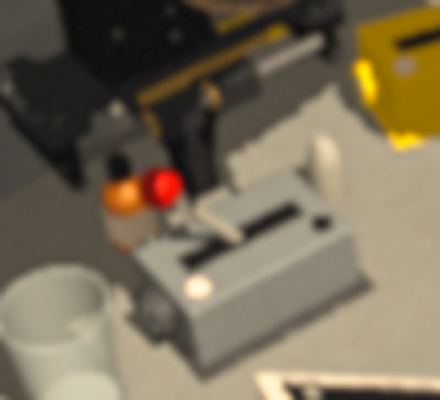

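The lever leans well over towards the white dot, with the ball at crop px (163,187). The force hasn't jumped yet, so I'll push on to the stop.

```bash
python3 -m pendant '[[[0,-2,0],[0,0,0]],[[0,-2,0],[0,0,0]]]' | grep -E "tcp|wrist"
python3 -m pendant '[[[0,-2,0],[0,0,0]],[[0,-2,0],[0,0,0]]]' | grep -E "tcp|wrist"
python3 -c "
from m import *
from g import *
o=snap(r,'g4');s=o['scene'];print(blob(s,(170,160,225,215),'red'))"
```

```text
tcp_pos: [0.6116, -0.2645, 0.1775]
wrist_force: [-7.2, -1.2, -4.4]
tcp_pos: [0.612, -0.2645, 0.1775]
wrist_force: [-9.6, -0.6, -2.9]
(array([185.68421053, 192.25      ]), np.int32(76))
```

```bash
python3 -m pendant '[[[0,-2,0],[0,0,0]],[[0,-3,0],[0,0,0]],[[0,-3,0],[0,0,0]],[[0,-3,0],[0,0,0]],[[0,-3,0],[0,0,0]],[[0,-3,0],[0,0,0]],[[0,-3,0],[0,0,0]],[[0,-3,0],[0,0,0]],[[0,-3,0],[0,0,0]],[[0,-3,0],[0,0,0]]]' | grep -E "time|tcp|wrist"
python3 -m pendant '[[[0,0,0],[0,0,0]],[[0,0,0],[0,0,0]],[[0,0,0],[0,0,0]],[[0,0,0],[0,0,0]],[[0,0,0],[0,0,0]],[[0,0,0],[0,0,0]],[[0,0,0],[0,0,0]],[[0,0,0],[0,0,0]],[[0,0,0],[0,0,0]],[[0,0,0],[0,0,0]]]' | grep -E "time|tcp|wrist"
python3 -m pendant '[[[0,0,0],[0,0,0]],[[0,0,0],[0,0,0]],[[0,0,0],[0,0,0]],[[0,0,0],[0,0,0]]]' | grep -E "time|tcp|wrist"
python3 -c "
from m import *
from g import *
o=snap(r,'g5');s=o['scene'];print(blob(s,(170,160,225,215),'red'))"
```

```text
time_s: 16.5
tcp_pos: [0.6126, -0.2645, 0.1774]
wrist_force: [-15.2, -1.2, -0.8]
time_s: 17.5
tcp_pos: [0.6126, -0.2645, 0.1774]
wrist_force: [-14.7, -1.4, -0.6]
time_s: 17.9
tcp_pos: [0.6126, -0.2645, 0.1774]
wrist_force: [-15.1, -2.4, -0.8]
(array([185.66233766, 192.31168831]), np.int32(77))
```

The lever is hard against its stop at 15 N and has been held over 2 s. I'm backing off and rising clear.

```bash
python3 -m pendant '[[[0,12,0],[0,0,0]],[[0,24,0],[0,0,0]],[[0,36,0],[0,0,0]],[[0,50,0],[0,0,0]],[[0,66,0],[0,0,0]],[[0,84,0],[0,0,0]],[[0,90,0],[0,0,0]],[[0,90,-30],[0,0,0]],[[0,90,-80],[0,0,0]],[[0,90,-110],[0,0,0]]]' | grep -E "time|tcp|wrist"
python3 -m pendant '[[[0,0,0],[0,0,0]],[[0,0,0],[0,0,0]],[[0,0,0],[0,0,0]],[[0,0,0],[0,0,0]],[[0,0,0],[0,0,0]],[[0,0,0],[0,0,0]],[[0,0,0],[0,0,0]],[[0,0,0],[0,0,0]],[[0,0,0],[0,0,0]],[[0,0,0],[0,0,0]]]' | grep -E "time|tcp|wrist"
python3 -c "
from m import *
from g import *
a=pickle.load(open('a.pkl','rb'));o=snap(r,'z');s=o['scene'];print(blob(s,(170,160,225,215),'red'))
cv2.imwrite('pics/z.png',np.hstack([cv2.resize(s['frame'][140:340,140:370],(690,600),interpolation=2)])[:,:,::-1])"
```

```text
time_s: 19.0
tcp_pos: [0.5297, -0.2711, 0.293]
wrist_force: [2.3, -0.5, 0.1]
time_s: 20.0
tcp_pos: [0.5278, -0.2705, 0.2884]
wrist_force: [1.0, -1.1, -0.4]
(array([200.15625, 180.0625 ]), np.int32(64))
```

View pics/z.png

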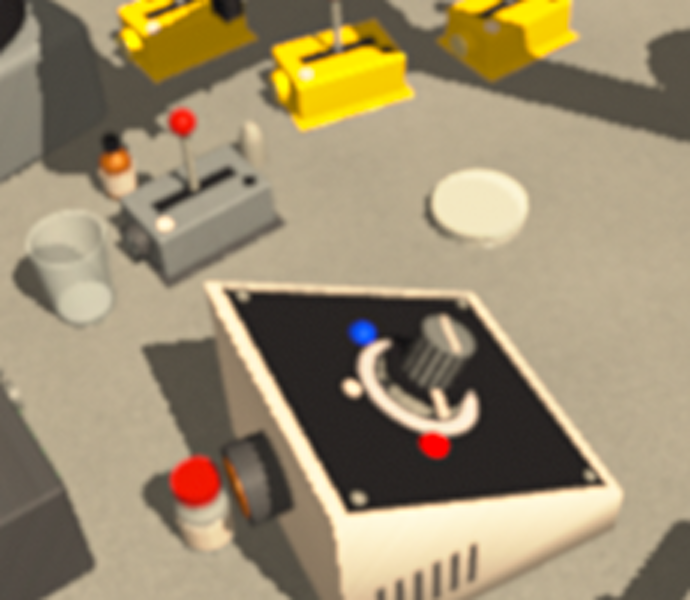

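The lever is upright again, with the ball at scene px (200,180), where it started. The pointer, at crop px (440,405), is at the red jewel at (435,446). The bystanders in view stand where they were.

```bash
python3 -c "
from station import r
print(r.finish_job())"
```

```text
the job is handed in; nothing more can be done
None
```

The job is handed in: the filter knob is home in the notch at the red jewel, and the shutter lever was then held against its white-dot stop for over 2 s and sprang back upright, with nothing else seen to move.

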